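# Put the washed pastry cutters back in their trays

### The job

Put the washed pastry cutters back in their trays: the three round ones in the three-bay tray and the two square ones in the two-bay tray, one to a bay, each standing upright and flat on the floor of its bay as it stands on the table now. In each tray the largest goes in the bay next to the wire handle and the rest follow in falling size away from it. Leave the steel shaker and the spice jar standing where they are.

Things in the scene. Friction and masses are not known exactly. Their poses are not given: they have to be found in the camera images.
- round_large: large round pastry cutter: loose open white nylon tube standing on end, outer diameter 62 mm, wall 3 mm, height 55 mm, open at both ends, about 50 g. Origin: centre of its lower rim; z up along the tube.
- round_medium: medium round pastry cutter: loose open white nylon tube standing on end, outer diameter 50 mm, wall 3 mm, height 55 mm, open at both ends, about 40 g. Origin: centre of its lower rim; z up along the tube.
- round_small: small round pastry cutter: loose open white nylon tube standing on end, outer diameter 38 mm, wall 3 mm, height 55 mm, open at both ends, about 30 g. Origin: centre of its lower rim; z up along the tube.
- square_large: large square pastry cutter: loose open white nylon square tube standing on end, 50 x 50 mm outside, wall 3 mm, height 55 mm, open at both ends, about 50 g. Origin: centre of its lower rim; x and y are square to its faces, z up.
- square_small: small square pastry cutter: loose open white nylon square tube standing on end, 36 x 36 mm outside, wall 3 mm, height 55 mm, open at both ends, about 35 g. Origin: centre of its lower rim; x and y are square to its faces, z up.
- tray3: three-bay tray: fixed grey plastic tray, 88 mm (its x) by 256 mm (its y), walls 18 mm high and 4 mm thick, floor 3 mm thick, divided into a row of three bays, each 80 x 80 mm inside, centred at x = 0 and y = +84, 0 and -84 mm. A steel wire loop handle sticks out 26 mm from its +y end only (its top at 14 mm height). Origin: centre of its underside, on the work surface; z up.
- tray2: two-bay tray: the same kind of fixed grey tray with a row of two bays, 88 mm (its x) by 172 mm (its y), walls 18 mm high and 4 mm thick, floor 3 mm thick, bays 80 x 80 mm inside, centred at x = 0 and y = +42 and -42 mm. A steel wire loop handle sticks out 26 mm from its +y end only. Origin: centre of its underside, on the work surface; z up.
- shaker: loose steel shaker with a domed, perforated top, diameter 52 mm, 76 mm tall, standing among the cutters; not to be moved. Origin: centre of its underside.
- jar: loose amber spice jar with a red cap, diameter 48 mm, 85 mm tall, standing among the cutters; not to be moved. Origin: centre of its underside.

How it is judged:
By the outcome, as a careful person would: the job done as asked, in the order asked, and still so for the second after the job is handed in, with the robot touching nothing.
It also fails if it takes over 128 s, if anything falls off the work surface, if the arm or the gripper's body presses on something with over 40 N, if the wrist force passes 120 N, or if a joint passes its speed limit or range.

### The arm

A 7-joint arm with a two-finger parallel gripper is mounted at the origin on the work surface. World frame = base frame: x ahead of the robot, y to its left, z up, the work surface at z = 0. Lengths are in m, angles in rad, forces in N, time in s.
With the tool pointing down it reaches from about 0.425 to 0.875 m from the base axis. Payload 4.7 kg.
Tool frame: the origin (TCP) lies midway between the tips of the shut fingers; the grasp point (between the pads) lies 19 mm behind it; z points along the fingers, y is the line along which they close (so a half turn about z gives the same grasp; the last joint's range is limited). The gripper opens to 85 mm and grips with 20 to 120 N. Pads are 22 mm wide; open, the fingers measure 114 mm over their backs; the gripper's body (76 mm by 85 mm) begins 54 mm behind the grasp point. The pads swing forward as they close: fully open they stand 13 mm farther back than shut.
Start: joints at [1.282, 0.321, -0.07, 1.45, 0.023, 1.371, -0.057], TCP at [0.194, -0.62, 0.204] pointing down, gripper open.
Joint ranges: [-2.86, 2.86], [-0.3, 2.09], [-1.38, 1.24], [0.06, 2.45], [-1.56, 4.7], [0.09, 2.05], [-2.69, 2.69]. Speed limits (rad/s): [2.57, 2.57, 3.14, 3.14, 3.14, 3.14, 3.14].

### API

Orientations are given as a unit quaternion [x, y, z, w].
In Python, from cell import state, viewer, manip gives the robot as it stands.
- The arm moves only by the tool apply_moves, never from a script. Its argument "commands" is text: rows parted by semicolons, each of 7 numbers parted by spaces: the opening, from 0 (shut) to 1 (fully open), then the shift along the tool's x, y, z in m, then the turn, a rotation vector about the tool's x, y, z in rad. In form: fingers tx ty tz wx wy wz; .... A call has 1 to 10 rows; each row is the pose to reach, as a shift and turn from the pose commanded when the call began, along the tool's axes at that moment; what a row does not reach only later rows make up. A row lasts 1/10 s, in which the tool goes at most 50 mm and 8.59 degrees, less where a joint would pass 70% of its speed; a pose out of reach is approached as far as the arm can. A call with a gripper value outside its range is refused whole. The fingers move at their own pace and stop on an object; "squeeze" is the grip in N (left out, the last holds). Time passes only in rows, so rows that repeat a pose let the fingers close. It gives the time, the measured TCP pose, the force, the opening and the grip force at its end, in the units of the state.
- state(): the state, without advancing time (a new reading comes with each control period).
- viewer.grab_frame(name): name is "scene" or "top" or "wrist"; returns a dict with "color" (480x640x3 uint8, blue, green, red), "fx", "fy", "cx", "cy" (pixels), "dist_coeffs" ([k1, k2, p1, p2, k3] as OpenCV has them; the pictures are not rectified), "R" (3x3) and "t" (3): a world point X has camera coordinates R X + t; the wrist camera has in their place "mount" (4x4, takes a point from camera to tool coordinates, whose origin is the TCP and whose axes are the flange's). Camera axes: x right, y down, z forward; pixel columns grow to the right and rows downward; lengths in m; the calibration is good to about 2 mm. A picture is of the moment at which its call begins: read the wrist's pose just before it. There is no depth.
- manip.sign_off(): hands the job in; it is judged then, once.
The state is a dict: "time_s": time; "q": joint angles; "joint_velocities": joint speeds; "joint_efforts": joint torques, N m; "tool_pos": TCP position; "tcp_rot": TCP orientation; "contact_force": force on the tool from outside, world axes, zero at the start; "wrist_torque": the same for the moment, N m; "finger_gap": finger opening in m; "gripper_force": force on a finger pad.
Only numpy, scipy, OpenCV 4.12 (cv2) and the standard library are available. Lean on these libraries where they do the work, as an engineer would, in place of code of your own. Each camera call takes 0.05 s, during which the arm holds its last target. There are 200 camera calls.

## Working session

There is one attempt and no reset: what is moved stays moved. The work goes in short steps, Python scripts to look and compute and a tool call to move; the robot and the scene stay as the last step left them, time stands still between calls to the robot, and variables do not carry over. Pictures are saved under pics/ and viewed, at most 14 in all, crops included, and the job is handed in when it is done.

Besides the shell and the picture viewer there is one more tool, called after "Emit:" as name(argument=value, ...) on one line, values as JSON. apply_moves: Moves the arm, as the interface text tells. Its arguments: {"type":"object","properties":{"commands":{"type":"string"},"squeeze":{"type":"number"}},"required":["commands"]}

```bash
mkdir -p pics; ls
python3 - <<'E'
from cell import state, viewer
import cv2
print(state())
for n in ("scene","top"):
    f=viewer.grab_frame(n); cv2.imwrite(f"pics/{n}0.png",f["color"])
    print(n,{k:(v if k!="color" else 0) for k,v in f.items()})
E
```

```text
pics
{'time_s': 0.0, 'q': array([ 1.28211648,  0.3218492 , -0.07006966,  1.45169113,  0.02257088,
        1.37080338, -0.05691091]), 'joint_velocities': array([ 0.00133354, -0.00019113,  0.00039774, -0.00116811, -0.00015798,
        0.00138373,  0.00193876]), 'joint_efforts': array([-1.74774141e-04, -4.93580496e+01, -3.82679086e-01, -3.14330077e+01,
        1.27592526e-02,  1.13515416e-02, -3.72691233e-06]), 'tool_pos': array([ 0.19358536, -0.6198722 ,  0.20269832]), 'tcp_rot': array([ 9.88561946e-01,  1.50812182e-01, -1.85428020e-04, -9.64654834e-04]), 'contact_force': array([-0.54584767,  1.19496274, -0.71664645]), 'wrist_torque': array([ 0.00092657, -0.03696369, -0.01986476]), 'gripper_force': 0.0, 'finger_gap': 0.08554225727871465}
scene {'color': 0, 'fx': 501.3142712542965, 'fy': 501.3142712542965, 'cx': 318.749544724153, 'cy': 238.7745606925331, 'dist_coeffs': array([-0.04520116,  0.        ,  0.        ,  0.        ,  0.        ]), 'R': array([[-0.31453957,  0.94922489, -0.00608059],
       [ 0.59136508,  0.19093867, -0.78347289],
       [-0.74253095, -0.25002908, -0.62139621]]), 't': array([ 0.13161282, -0.26001252,  1.45199892])}
top {'color': 0, 'fx': 496.02672975679025, 'fy': 496.02672975679025, 'cx': 315.855475754069, 'cy': 242.70782006110002, 'dist_coeffs': array([-0.0653744,  0.       ,  0.       ,  0.       ,  0.       ]), 'R': array([[ 0.01679497, -0.9998281 , -0.00785531],
       [-0.98449949, -0.01516468, -0.17473059],
       [ 0.17458143,  0.01066814, -0.98458494]]), 't': array([0.00529871, 0.46578369, 1.00497645])}
```

View pics/top0.png

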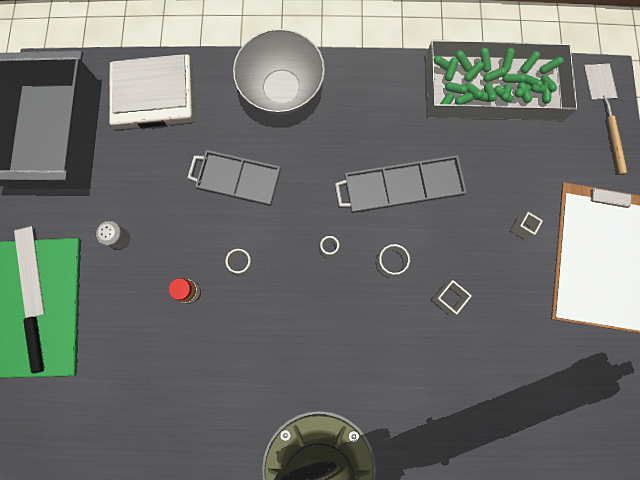

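View pics/scene0.png

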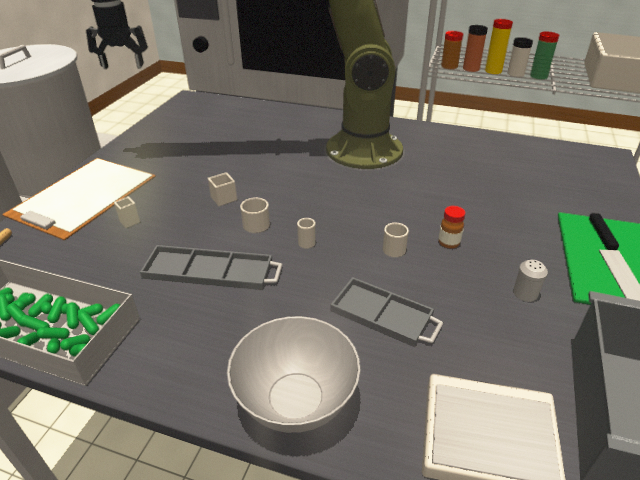

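The top view shows rings at (238,261) for medium, (330,245) for small and (394,260) for large. The squares are at (531,222) for small and (455,297) for large. Tray2 is near (237,178) and tray3 near (405,184), both with the handle on the left. The jar is at (182,290) and the shaker at (110,234). The scene view agrees.

```bash
cat > h.py <<'E'
import numpy as np, cv2
from scipy.spatial.transform import Rotation as Ro
def cast(f,px,z,pose=None):
    K=np.array([[f["fx"],0,f["cx"]],[0,f["fy"],f["cy"]],[0,0,1]])
    n=cv2.undistortPoints(np.asarray(px,float).reshape(-1,1,2),K,f["dist_coeffs"]).reshape(-1,2)
    d=np.c_[n,np.ones(len(n))]
    if pose is None: R,t=f["R"],f["t"]; c=-R.T@t; d=d@R
    else:
        T=np.eye(4); T[:3,:3]=Ro.from_quat(pose[1]).as_matrix(); T[:3,3]=pose[0]
        M=T@f["mount"]; c=M[:3,3]; d=d@M[:3,:3].T
    return c+d*((z-c[2])/d[:,2])[:,None]
E
python3 - <<'E'
from h import *
from cell import viewer
f=viewer.grab_frame("top"); g=f["color"]; hsv=cv2.cvtColor(g,cv2.COLOR_BGR2HSV)
print("vals",hsv[178,220],hsv[184,365],hsv[200,300],hsv[284,455], g[248,238],g[261,226])
for n,(u,v) in dict(rl=(394,260),rm=(238,261),rs=(330,245),sl=(455,297),ss=(531,222)).items():
    r=25; m=np.zeros(g.shape[:2],np.uint8); m[v-r:v+r,u-r:u+r]=(hsv[v-r:v+r,u-r:u+r,2]>150)*255
    cs,_=cv2.findContours(m,cv2.RETR_EXTERNAL,cv2.CHAIN_APPROX_NONE); c=max(cs,key=cv2.contourArea)
    w=cast(f,c.reshape(-1,2),.055)[:,:2].astype(np.float32)
    print(n,cv2.minAreaRect(w*1000),cv2.minEnclosingCircle(w*1000))
for n,(u0,v0,u1,v1) in dict(t3=(330,145,475,225),t2=(180,140,290,215)).items():
    m=np.zeros(g.shape[:2],np.uint8); m[v0:v1,u0:u1]=(hsv[v0:v1,u0:u1,2]>85)*255
    m=cv2.morphologyEx(m,cv2.MORPH_CLOSE,np.ones((5,5)));m=cv2.morphologyEx(m,cv2.MORPH_OPEN,np.ones((9,9)))
    cs,_=cv2.findContours(m,cv2.RETR_EXTERNAL,cv2.CHAIN_APPROX_NONE); c=max(cs,key=cv2.contourArea)
    w=cast(f,c.reshape(-1,2),.018)[:,:2].astype(np.float32)*1000
    r=cv2.minAreaRect(w); print(n,r,cv2.boxPoints(r).tolist())
for n,p,z in (("jar",(179,289),.085),("shaker",(107,232),.076)): print(n,cast(f,[p],z))
E
```

```text
vals [ 90   2 141] [ 45   4 143] [120  10  99] [ 25  26 129] [119 120 120] [231 244 242]
rl ((432.192626953125, -149.76083374023438), (61.9366455078125, 62.891273498535156), 27.166492462158203) ((431.8978576660156, -149.8843536376953), 32.07829666137695)
rm ((423.291015625, 174.50347900390625), (48.14128875732422, 52.0765266418457), 0.9044321775436401) ((423.44219970703125, 174.50534057617188), 26.050765991210938)
rs ((459.3482666015625, -15.272727966308594), (38.463844299316406, 37.1060791015625), 45.491722106933594) ((459.2334899902344, -15.539754867553711), 20.05967140197754)
sl ((355.2677307128906, -272.76483154296875), (50.83277130126953, 50.90262985229492), 50.18201446533203) ((355.64031982421875, -273.27239990234375), 34.33726501464844)
ss ((512.737548828125, -442.0605773925781), (37.297088623046875, 37.79613494873047), 59.17176055908203) ((512.7843627929688, -441.8908386230469), 24.84003448486328)
t3 ((604.8729248046875, -177.96836853027344), (181.86138916015625, 325.0307312011719), 0.9333215355873108) [[511.30712890625, -16.955717086791992], [516.6014404296875, -341.94329833984375], [698.438720703125, -338.98101806640625], [693.1444091796875, -13.993438720703125]]
t2 ((616.5963745117188, 198.4530029296875), (171.96063232421875, 249.27764892578125), 0.7772056460380554) [[528.9332885742188, 321.9140930175781], [532.3146362304688, 72.65937805175781], [704.2594604492188, 74.99191284179688], [700.8781127929688, 324.24664306640625]]
jar [[0.35954791 0.28459701 0.085     ]]
shaker [[0.47533909 0.44651694 0.076     ]]
```

```bash
cat >> h.py <<'E'
def go(x,y,z,deg):   # deg: finger line direction (tool y), world; prints move in tool axes
    from cell import state
    s=state(); R=Ro.from_quat(s["tcp_rot"])
    y0=R.as_matrix()[:,1]; a0=np.degrees(np.arctan2(y0[1],y0[0]))
    dd=(deg-a0+90)%180-90
    d=np.radians(a0+dd); yv=np.array([np.cos(d),np.sin(d),0]); zv=np.array([0,0,-1.]); xv=np.cross(yv,zv)
    T=Ro.from_matrix(np.c_[xv,yv,zv])
    print("move",np.round(R.inv().apply(np.array([x,y,z])-s["tool_pos"]),4),np.round((R.inv()*T).as_rotvec(),4),
     "at",np.round(s["tool_pos"],4),round(a0,1),"turn",round(dd,1),"t",s["time_s"],"gap",s["finger_gap"],"q7",round(s["q"][6],2))
E
python3 - <<'E'
from h import *
g=cv2.imread("pics/top0.png"); hsv=cv2.cvtColor(g,cv2.COLOR_BGR2HSV)
from cell import viewer
f=viewer.grab_frame("top")
for n,(u0,v0,u1,v1) in dict(t3=(330,145,475,225),t2=(180,140,290,215)).items():
    m=np.zeros(g.shape[:2],np.uint8); m[v0:v1,u0:u1]=(hsv[v0:v1,u0:u1,2]>118)*255
    m=cv2.morphologyEx(m,cv2.MORPH_CLOSE,np.ones((7,7)));m=cv2.morphologyEx(m,cv2.MORPH_OPEN,np.ones((15,15)))
    cs,_=cv2.findContours(m,cv2.RETR_EXTERNAL,cv2.CHAIN_APPROX_NONE); c=max(cs,key=cv2.contourArea)
    w=cast(f,c.reshape(-1,2),.018)[:,:2].astype(np.float32)*1000
    r=cv2.minAreaRect(w); b=cv2.boxPoints(r); print(n,r,b.tolist())
    # long axis toward +y (handle side, image left)
    e=[b[1]-b[0],b[2]-b[1]]; L=max(e,key=np.linalg.norm); L=L/np.linalg.norm(L); L=L*np.sign(L[1])
    c0=np.array(r[0])
    for k in ((84,0,-84) if n=="t3" else (42,-42)): print(k,c0+k*L)
    print("tray x dir deg",np.degrees(np.arctan2(L[1],L[0]))-90)
go(.355,-.273,.12,-39.8)
E
```

```text
t3 ((608.05224609375, -181.1113739013672), (87.78196716308594, 257.7706298828125), 10.189090728759766) [[542.053955078125, -62.022865295410156], [587.6529541015625, -315.728271484375], [674.050537109375, -300.19989013671875], [628.4515380859375, -46.494476318359375]]
84 [593.19285011 -98.43611145]
0 [ 608.05224609 -181.1113739 ]
-84 [ 622.91164207 -263.78663635]
tray x dir deg 10.189095
t2 ((619.927734375, 201.58773803710938), (194.75582885742188, 88.036865234375), 77.3672866821289) [[555.6783447265625, 116.1939926147461], [641.583984375, 96.94029998779297], [684.1771240234375, 286.9814758300781], [598.271484375, 306.23516845703125]]
42 [629.11314487 242.57100677]
-42 [610.74232388 160.6044693 ]
tray x dir deg -12.632713
move [ 0.2575 -0.2831  0.0834] [-1.200e-03 -3.000e-04 -5.733e-01] at [ 0.1937 -0.6201  0.2031] -72.6 turn 32.8 t 0.2 gap 0.08521705510381157 q7 -0.06
```

Emit:
apply_moves(commands="1 0.2575 -0.283 0.083 0 0 -0.573;1 0.2575 -0.283 0.083 0 0 -0.573;1 0.2575 -0.283 0.083 0 0 -0.573;1 0.2575 -0.283 0.083 0 0 -0.573;1 0.2575 -0.283 0.083 0 0 -0.573;1 0.2575 -0.283 0.083 0 0 -0.573;1 0.2575 -0.283 0.083 0 0 -0.573;1 0.2575 -0.283 0.083 0 0 -0.573;1 0.2575 -0.283 0.083 0 0 -0.573;1 0.2575 -0.283 0.083 0 0 -0.573", squeeze=30)

```text
time_s: 1.2
tool_pos: [0.3553, -0.273, 0.1208]
tcp_rot: [0.905, 0.425, -0.0, 0.0]
contact_force: [0.1, -0.9, 0.2]
finger_gap: 0.0851
gripper_force: 0.0
```

Run:
```python
from h import *
from cell import state,viewer
go(.355,-.273,.022,-39.8)
s=state(); f=viewer.grab_frame("wrist"); cv2.imwrite("pics/w1.png",f["color"]); print(f["mount"])
```

```text
move [-0.0001 -0.0003  0.0988] [0.0001 0.0008 0.0021] at [ 0.3553 -0.273   0.1208] -39.7 turn -0.1 t 1.2 gap 0.08514878266366838 q7 -0.08
[[ 1.56845463e-03 -9.50508479e-01 -3.10694658e-01  7.87921693e-02]
 [ 9.99998681e-01  1.35972128e-03  8.88415521e-04  5.52108026e-04]
 [-4.21988348e-04 -3.10695641e-01  9.50509358e-01 -1.70159744e-01]
 [ 0.00000000e+00  0.00000000e+00  0.00000000e+00  1.00000000e+00]]
```

View pics/w1.png

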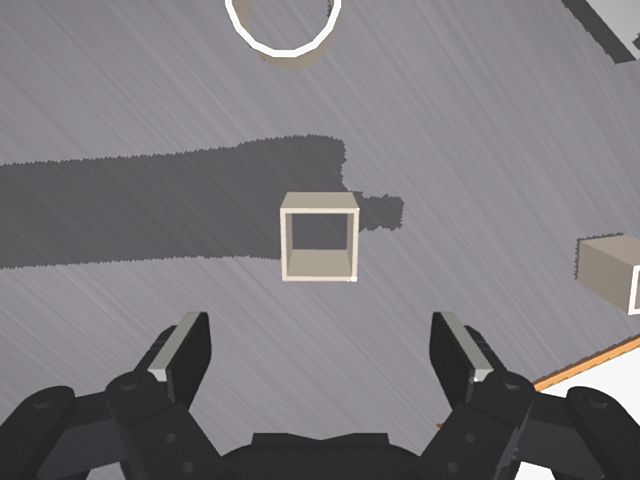

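The wrist view shows the large square centred between the fingers at (320,244), with its faces aligned to them, so I'll descend and grip.

Emit:
apply_moves(commands="1 0 0 0.04 0 0 0;1 0 0 0.08 0 0 0;1 0 0 0.099 0 0 0;1 0 0 0.099 0 0 0;0.3 0 0 0.099 0 0 0;0.3 0 0 0.099 0 0 0;0.3 0 0 0.099 0 0 0;0.3 0 0 0.099 0 0 0;0.3 0 0 0.099 0 0 0;0.3 0 0 0.099 0 0 0")

```text
time_s: 2.25
tool_pos: [0.3559, -0.2747, 0.0237]
tcp_rot: [0.906, 0.424, 0.0, 0.001]
contact_force: [-3.2, 1.0, 6.0]
finger_gap: 0.0478
gripper_force: 30.0
```

Emit:
apply_moves(commands="0.3 0 0 -0.04 0 0 0;0.3 0 0 -0.05 0 0 0;0.3 0 0 -0.05 0 0 0;0.3 0 0 -0.05 0 0 0")

```text
time_s: 2.65
tool_pos: [0.355, -0.2736, 0.0717]
tcp_rot: [0.906, 0.424, -0.0, 0.0]
contact_force: [-0.6, -0.6, -1.7]
finger_gap: 0.0476
gripper_force: 31.0
```

Run:
```python
from h import *
go(.6266,.2315,.12,-12.6)
```

```text
move [ 0.5618 -0.1149 -0.0486] [ 4.000e-04  6.000e-04 -4.752e-01] at [ 0.355  -0.2736  0.0717] -39.8 turn 27.2 t 2.65 gap 0.04762564985279431 q7 -0.11
```

Emit:
apply_moves(commands="0.3 0 0 -0.045 0 0 0;0.3 0 0 -0.065 0 0 0;0.3 0.562 -0.115 -0.065 0 0 -0.475;0.3 0.562 -0.115 -0.065 0 0 -0.475;0.3 0.562 -0.115 -0.065 0 0 -0.475;0.3 0.562 -0.115 -0.065 0 0 -0.475;0.3 0.562 -0.115 -0.065 0 0 -0.475;0.3 0.562 -0.115 -0.065 0 0 -0.475;0.3 0.562 -0.115 -0.065 0 0 -0.475;0.3 0.562 -0.115 -0.065 0 0 -0.475")

```text
time_s: 3.65
tool_pos: [0.5445, 0.0802, 0.1354]
tcp_rot: [0.781, 0.625, -0.001, -0.0]
contact_force: [0.6, -0.9, -0.2]
finger_gap: 0.048
gripper_force: 31.5
```

Run:
```python
from h import *
go(.6266,.2315,.12,-12.6)
```

```text
move [0.1656 0.0471 0.0152] [-0.0017  0.0006 -0.0007] at [0.5445 0.0802 0.1354] -12.6 turn 0.0 t 3.65 gap 0.04803020771765991 q7 -0.56
```

Emit:
apply_moves(commands="0.3 0.166 0.047 0 0 0 0;0.3 0.166 0.047 0 0 0 0;0.3 0.166 0.047 0 0 0 0;0.3 0.166 0.047 0.015 0 0 0;0.3 0.166 0.047 0.015 0 0 0;0.3 0.166 0.047 0.015 0 0 0")

```text
time_s: 4.25
tool_pos: [0.6253, 0.2304, 0.1193]
tcp_rot: [0.78, 0.626, -0.002, -0.001]
contact_force: [-0.2, -1.2, -0.1]
finger_gap: 0.0475
gripper_force: 31.5
```

Run:
```python
from h import *
from cell import viewer
go(.6266,.2315,.026,-12.6)
f=viewer.grab_frame("wrist"); cv2.imwrite("pics/w2.png",f["color"])
```

```text
move [0.0015 0.0014 0.0933] [-0.0038  0.002   0.0013] at [0.6253 0.2304 0.1193] -12.5 turn -0.1 t 4.25 gap 0.04751823556711815 q7 -0.87
```

View pics/w2.png

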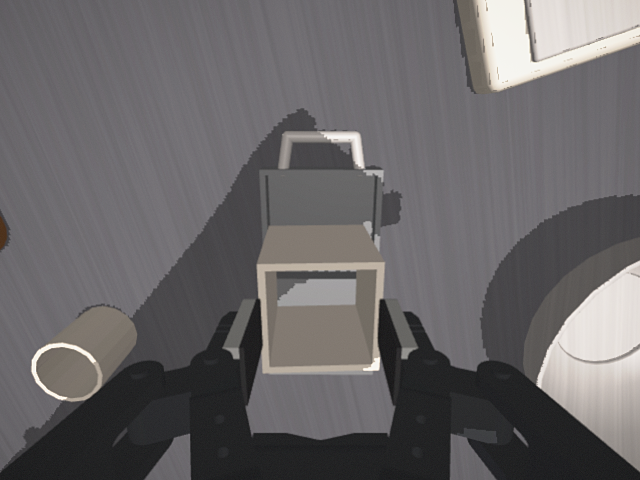

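The cutter is held level with the tray centred below it (columns 261–383) and the handle ahead, so I'll lower it.

Emit:
apply_moves(commands="0.3 0.0015 0.0014 0.045 0 0 0;0.3 0.0015 0.0014 0.08 0 0 0;0.3 0.0015 0.0014 0.089 0 0 0;0.3 0.0015 0.0014 0.092 0 0 0;0.3 0.0015 0.0014 0.0925 0 0 0;0.85 0.0015 0.0014 0.0925 0 0 0;0.85 0.0015 0.0014 0.0925 0 0 0;0.85 0.0015 0.0014 0.0925 0 0 0;0.85 0.0015 0.0014 0.05 0 0 0;0.85 0.0015 0.0014 0 0 0 0")

```text
time_s: 5.3
tool_pos: [0.6268, 0.2308, 0.1209]
tcp_rot: [0.78, 0.625, -0.002, -0.001]
contact_force: [1.1, 0.5, -0.3]
finger_gap: 0.073
gripper_force: 0.0
```

Run:
```python
from h import *
go(.423,.1745,.12,-12.6)
go(.423,.1745,.12,10.2)
```

```text
move [-0.0994 -0.1866  0.0019] [-0.004   0.0024  0.0002] at [0.6268 0.2308 0.1209] -12.6 turn -0.0 t 5.3 gap 0.07304761302485702 q7 -0.87
move [-0.0994 -0.1866  0.0019] [-0.0044  0.0015 -0.3977] at [0.6268 0.2308 0.1209] -12.6 turn 22.8 t 5.3 gap 0.07304761302485702 q7 -0.87
```

Emit:
apply_moves(commands="1 -0.0994 -0.1866 0.002 0 0 -0.398;1 -0.0994 -0.1866 0.002 0 0 -0.398;1 -0.0994 -0.1866 0.002 0 0 -0.398;1 -0.0994 -0.1866 0.002 0 0 -0.398;1 -0.0994 -0.1866 0.002 0 0 -0.398;1 -0.0994 -0.1866 0.002 0 0 -0.398;1 -0.0994 -0.1866 0.002 0 0 -0.398;1 -0.0994 -0.1866 0.002 0 0 -0.398")

```text
time_s: 6.1
tool_pos: [0.4259, 0.1761, 0.1204]
tcp_rot: [0.641, 0.767, 0.001, -0.0]
contact_force: [0.3, -0.6, -0.2]
finger_gap: 0.0855
gripper_force: 0.0
```

Run:
```python
from h import *
from cell import viewer
go(.4235,.1745,.022,10.2)
f=viewer.grab_frame("top"); cv2.imwrite("pics/top1.png",f["color"])
```

```text
move [-0.0013 -0.0027  0.0984] [ 0.0013 -0.0014  0.0003] at [0.4259 0.1761 0.1204] 10.2 turn -0.0 t 6.1 gap 0.08546704294378349 q7 -0.27
```

View pics/top1.png

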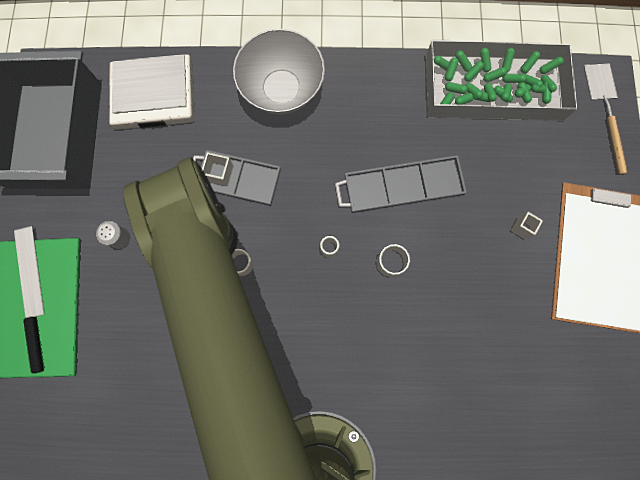

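The top view shows the large square standing in the handle-side bay of tray2 at (216,165). Next I'll grasp the medium ring.

Emit:
apply_moves(commands="1 -0.001 -0.002 0.04 0 0 0;1 -0.001 -0.002 0.08 0 0 0;1 -0.001 -0.002 0.098 0 0 0;1 -0.001 -0.002 0.098 0 0 0;0.3 -0.001 -0.002 0.098 0 0 0;0.3 -0.001 -0.002 0.098 0 0 0;0.3 -0.001 -0.002 0.098 0 0 0;0.3 -0.001 -0.002 0.098 0 0 0;0.3 -0.001 -0.002 0.098 0 0 0;0.3 -0.001 -0.002 0.098 0 0 0")

```text
time_s: 7.15
tool_pos: [0.4241, 0.1746, 0.0235]
tcp_rot: [0.642, 0.767, 0.001, 0.001]
contact_force: [-1.5, 0.0, 6.2]
finger_gap: 0.0473
gripper_force: 29.9
```

Emit:
apply_moves(commands="0.3 0 0 -0.04 0 0 0;0.3 0 0 -0.08 0 0 0;0.3 0 0 -0.112 0 0 0;0.3 0 0 -0.112 0 0 0;0.3 0 0 -0.112 0 0 0")

```text
time_s: 7.65
tool_pos: [0.4237, 0.1739, 0.1349]
tcp_rot: [0.642, 0.767, 0.0, 0.002]
contact_force: [-0.5, -0.9, -0.9]
finger_gap: 0.0474
gripper_force: 30.9
```

Run:
```python
from h import *
go(.608,-.181,.12,10.2)
```

```text
move [-0.3818  0.1187  0.016 ] [ 0.003   0.0021 -0.0006] at [0.4237 0.1739 0.1349] 10.2 turn 0.0 t 7.65 gap 0.0474324217219624 q7 -0.24
```

Emit:
apply_moves(commands="0.3 -0.382 0.119 0 0 0 0;0.3 -0.382 0.119 0 0 0 0;0.3 -0.382 0.119 0 0 0 0;0.3 -0.382 0.119 0 0 0 0;0.3 -0.382 0.119 0 0 0 0;0.3 -0.382 0.119 0 0 0 0;0.3 -0.382 0.119 0 0 0 0;0.3 -0.382 0.119 0 0 0 0;0.3 -0.382 0.119 0 0 0 0;0.3 -0.382 0.119 0 0 0 0")

```text
time_s: 8.65
tool_pos: [0.6065, -0.1817, 0.1311]
tcp_rot: [0.642, 0.766, -0.0, -0.002]
contact_force: [0.2, 0.4, -0.3]
finger_gap: 0.0473
gripper_force: 30.9
```

Emit:
apply_moves(commands="0.3 0 0 0.015 0 0 0;0.3 0 0 0.015 0 0 0;0.3 0 0 0.015 0 0 0")

```text
time_s: 8.95
tool_pos: [0.6066, -0.1792, 0.118]
tcp_rot: [0.641, 0.768, -0.0, -0.001]
contact_force: [-0.5, 0.1, -0.5]
finger_gap: 0.0472
gripper_force: 31.0
```

Run:
```python
from h import *
from cell import viewer
go(.608,-.181,.027,10.2)
f=viewer.grab_frame("wrist"); cv2.imwrite("pics/w3.png",f["color"])
```

```text
move [-0.002   0.0012  0.091 ] [-0.0017 -0.0005  0.0023] at [ 0.6066 -0.1792  0.118 ] 10.3 turn -0.1 t 8.95 gap 0.047177854413815855 q7 0.21
```

View pics/w3.png

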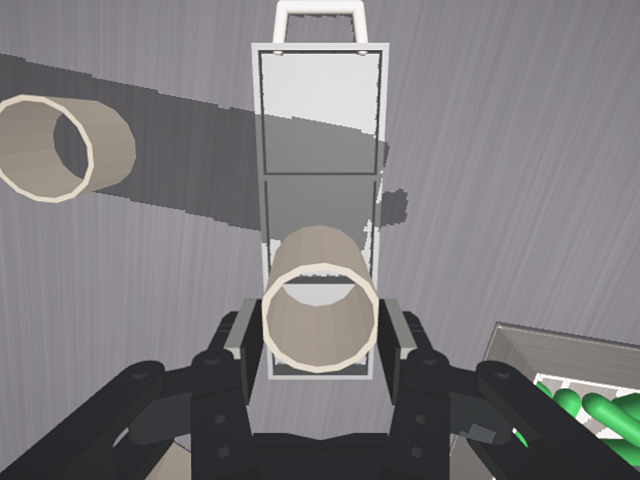

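The ring is above the middle bay. The divider shows at row 173, the handle is ahead at row 5, and it is centred laterally. I'll lower and release.

Emit:
apply_moves(commands="0.3 -0.002 0.001 0.045 0 0 0;0.3 -0.002 0.001 0.078 0 0 0;0.3 -0.002 0.001 0.087 0 0 0;0.3 -0.002 0.001 0.0905 0 0 0;0.3 -0.002 0.001 0.0905 0 0 0;0.85 -0.002 0.001 0.0905 0 0 0;0.85 -0.002 0.001 0.0905 0 0 0;0.85 -0.002 0.001 0.0905 0 0 0;0.85 -0.002 0.001 0.05 0 0 0;0.85 -0.002 0.001 0 0 0 0")

```text
time_s: 10.0
tool_pos: [0.6069, -0.1824, 0.1178]
tcp_rot: [0.641, 0.767, -0.001, -0.002]
contact_force: [1.7, -0.6, 0.8]
finger_gap: 0.0725
gripper_force: 0.0
```

Run:
```python
from h import *
go(.432,-.1498,.12,10.2)
```

```text
move [ 0.0631 -0.1664 -0.0013] [-0.0042 -0.0025  0.0001] at [ 0.6069 -0.1824  0.1178] 10.2 turn -0.0 t 10.0 gap 0.0725177630088966 q7 0.21
```

Emit:
apply_moves(commands="1 0.063 -0.1664 0 0 0 0;1 0.063 -0.1664 0 0 0 0;1 0.063 -0.1664 0 0 0 0;1 0.063 -0.1664 0 0 0 0;1 0.063 -0.1664 0 0 0 0;1 0.063 -0.1664 0 0 0 0;1 0.063 -0.1664 0 0 0 0")

```text
time_s: 10.7
tool_pos: [0.4354, -0.1502, 0.1195]
tcp_rot: [0.641, 0.767, 0.001, 0.001]
contact_force: [1.1, 0.5, -0.2]
finger_gap: 0.0851
gripper_force: 0.0
```

Run:
```python
from h import *
go(.432,-.1498,.022,10.2)
```

```text
move [ 0.0011 -0.0035  0.0975] [0.0019 0.0006 0.0005] at [ 0.4354 -0.1502  0.1195] 10.2 turn -0.0 t 10.7 gap 0.08505671690686274 q7 0.46
```

Emit:
apply_moves(commands="1 0.0005 -0.0025 0.04 0 0 0;1 0.0005 -0.0025 0.08 0 0 0;1 0.0005 -0.0025 0.097 0 0 0;1 0.0005 -0.0025 0.097 0 0 0;0.4 0.0005 -0.0025 0.097 0 0 0;0.4 0.0005 -0.0025 0.097 0 0 0;0.4 0.0005 -0.0025 0.097 0 0 0;0.4 0.0005 -0.0025 0.097 0 0 0;0.4 0.0005 -0.0025 0.097 0 0 0")

```text
time_s: 11.6
tool_pos: [0.4392, -0.1507, 0.0264]
tcp_rot: [0.641, 0.767, 0.003, 0.007]
contact_force: [6.6, 1.2, 9.0]
finger_gap: 0.0342
gripper_force: 4.5
```

Emit:
apply_moves(commands="0.4 0 0 -0.04 0 0 0;0.4 0 0 -0.08 0 0 0;0.4 0 0 -0.11 0 0 0;0.4 0 0 -0.11 0 0 0;0.4 0 0 -0.11 0 0 0")

```text
time_s: 12.1
tool_pos: [0.4323, -0.1506, 0.1333]
tcp_rot: [0.642, 0.767, -0.0, 0.002]
contact_force: [-0.2, 0.4, 0.3]
finger_gap: 0.034
gripper_force: 0.0
```

Run:
```python
from h import *
go(.5932,-.0984,.13,10.2)
```

```text
move [0.0229 0.1676 0.0035] [ 0.002   0.0033 -0.0002] at [ 0.4323 -0.1506  0.1333] 10.2 turn 0.0 t 12.1 gap 0.03395394798830392 q7 0.48
```

Run:
```python
from cell import viewer
import cv2
f=viewer.grab_frame("wrist"); cv2.imwrite("pics/w4.png",f["color"])
```

```text
(no output)
```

View pics/w4.png

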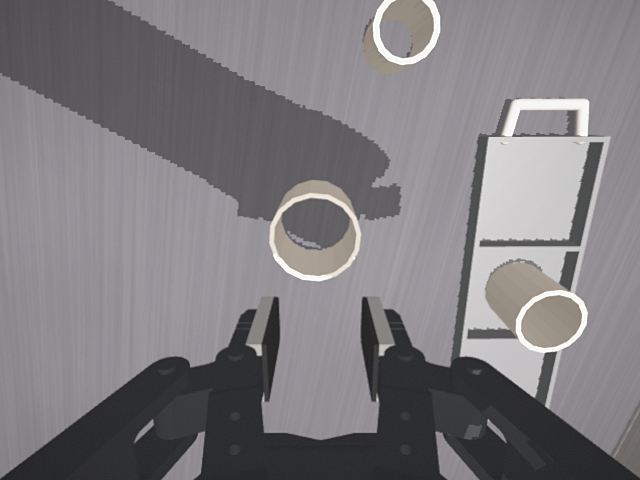

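The large ring still stands at (315,237), because the fingers slipped off over its rim. The medium ring is upright in the middle bay at (530,300). I'll re-measure the ring and grasp lower.

Run:
```python
from h import *
from cell import viewer,state
s=state(); f=viewer.grab_frame("wrist"); g=f["color"]
m=np.zeros(g.shape[:2],np.uint8); m[175:295,255:375]=(g[175:295,255:375].min(2)>215)*255
cs,_=cv2.findContours(m,cv2.RETR_EXTERNAL,cv2.CHAIN_APPROX_NONE); c=max(cs,key=cv2.contourArea)
w=cast(f,c.reshape(-1,2),.055,(s["tool_pos"],s["tcp_rot"]))[:,:2].astype(np.float32)*1000
r=cv2.minAreaRect(w); print(r)
go(r[0][0]/1000,r[0][1]/1000,.06,10.2)
go(r[0][0]/1000,r[0][1]/1000,.015,10.2)
```

```text
((429.0374755859375, -152.547607421875), (60.842002868652344, 62.02861785888672), 5.108791351318359)
move [-0.0022 -0.0022  0.0713] [-0.0008 -0.     -0.    ] at [ 0.4309 -0.1499  0.1313] 10.2 turn 0.0 t 12.2 gap 0.03437526054212067 q7 0.48
move [-0.0022 -0.0022  0.1163] [-0.0008 -0.     -0.    ] at [ 0.4309 -0.1499  0.1313] 10.2 turn 0.0 t 12.2 gap 0.03437526054212067 q7 0.48
```

Emit:
apply_moves(commands="1 -0.0022 -0.002 0 0 0 0;1 -0.0022 -0.002 0 0 0 0;1 -0.0022 -0.002 0.03 0 0 0;1 -0.0022 -0.002 0.05 0 0 0;1 -0.0022 -0.002 0.07 0 0 0;1 -0.0022 -0.002 0.09 0 0 0;1 -0.0022 -0.002 0.11 0 0 0;1 -0.0022 -0.002 0.116 0 0 0;1 -0.0022 -0.002 0.116 0 0 0;1 -0.0022 -0.002 0.116 0 0 0")

```text
time_s: 13.2
tool_pos: [0.4303, -0.1526, 0.0163]
tcp_rot: [0.641, 0.767, 0.0, 0.0]
contact_force: [0.1, 0.6, -0.9]
finger_gap: 0.0851
gripper_force: 0.0
```

Emit:
apply_moves(commands="0.8 0 0 0 0 0 0;0.75 0 0 0 0 0 0;0.5 0 0 0 0 0 0;0.5 0 0 0 0 0 0;0.5 0 0 0 0 0 0;0.5 0 0 0 0 0 0")

```text
time_s: 13.8
tool_pos: [0.4303, -0.153, 0.0171]
tcp_rot: [0.642, 0.767, -0.0, 0.001]
contact_force: [-2.7, 1.1, 8.2]
finger_gap: 0.0604
gripper_force: 30.7
```

Emit:
apply_moves(commands="0.5 0 0 -0.03 0 0 0;0.5 0 0 -0.06 0 0 0;0.5 0 0 -0.09 0 0 0;0.5 0 0 -0.115 0 0 0;0.5 0 0 -0.115 0 0 0;0.5 0 0 -0.115 0 0 0")

```text
time_s: 14.4
tool_pos: [0.4299, -0.1528, 0.1311]
tcp_rot: [0.642, 0.767, -0.0, 0.001]
contact_force: [-0.2, -0.7, -0.8]
finger_gap: 0.0607
gripper_force: 33.1
```

Run:
```python
from h import *
go(.5932,-.0984,.13,10.2)
```

```text
move [0.0247 0.1703 0.0011] [ 0.0004  0.0016 -0.0002] at [ 0.4299 -0.1528  0.1311] 10.2 turn 0.0 t 14.4 gap 0.06069119837950277 q7 0.49
```

Emit:
apply_moves(commands="0.5 0.025 0.17 0 0 0 0;0.5 0.025 0.17 0 0 0 0;0.5 0.025 0.17 0 0 0 0;0.5 0.025 0.17 0 0 0 0;0.5 0.025 0.17 0 0 0 0;0.5 0.025 0.17 0 0 0 0;0.5 0.025 0.17 0 0 0 0;0.5 0.025 0.17 0 0 0 0")

```text
time_s: 15.2
tool_pos: [0.5915, -0.099, 0.1306]
tcp_rot: [0.642, 0.767, -0.001, 0.0]
contact_force: [-0.6, -0.1, 0.0]
finger_gap: 0.0602
gripper_force: 33.2
```

Run:
```python
from h import *
go(.5932,-.0984,.02,10.2)
```

```text
move [0.0004 0.0019 0.1106] [-0.0012  0.0012 -0.0014] at [ 0.5915 -0.099   0.1306] 10.1 turn 0.1 t 15.2 gap 0.060232253562741575 q7 0.06
```

Emit:
apply_moves(commands="0.5 0 0.0015 0.045 0 0 0;0.5 0 0.0015 0.085 0 0 0;0.5 0 0.0015 0.102 0 0 0;0.5 0 0.0015 0.109 0 0 0;0.5 0 0.0015 0.11 0 0 0;0.9 0 0.0015 0.11 0 0 0;0.9 0 0.0015 0.11 0 0 0;0.9 0 0.0015 0.11 0 0 0;0.9 0 0.0015 0.06 0 0 0;0.9 0 0.0015 0.01 0 0 0")

```text
time_s: 16.2
tool_pos: [0.5931, -0.0974, 0.1212]
tcp_rot: [0.641, 0.767, -0.0, -0.001]
contact_force: [1.0, -1.0, 0.6]
finger_gap: 0.077
gripper_force: 0.0
```

Run:
```python
from h import *
go(.4593,-.0154,.12,10.2)
```

```text
move [ 0.1044 -0.1171  0.0016] [-0.0023 -0.0015  0.0003] at [ 0.5931 -0.0974  0.1212] 10.2 turn -0.0 t 16.2 gap 0.07701650742366187 q7 0.05
```

Now the small ring.

Emit:
apply_moves(commands="1 0.1044 -0.117 0 0 0 0;1 0.1044 -0.117 0 0 0 0;1 0.1044 -0.117 0 0 0 0;1 0.1044 -0.117 0 0 0 0;1 0.1044 -0.117 0 0 0 0;1 0.1044 -0.117 0 0 0 0;1 0.1044 -0.117 0 0 0 0")

```text
time_s: 16.9
tool_pos: [0.4619, -0.0162, 0.1212]
tcp_rot: [0.642, 0.767, 0.001, -0.0]
contact_force: [-0.3, -0.1, -1.1]
finger_gap: 0.0853
gripper_force: 0.0
```

Run:
```python
from h import *
go(.4593,-.0154,.018,10.2)
```

```text
move [ 0.0011 -0.0026  0.1032] [ 0.0015 -0.0012 -0.0011] at [ 0.4619 -0.0162  0.1212] 10.1 turn 0.1 t 16.9 gap 0.08531837223312967 q7 0.15
```

Emit:
apply_moves(commands="1 0 -0.002 0.04 0 0 0;1 0 -0.002 0.08 0 0 0;1 0 -0.002 0.1 0 0 0;1 0 -0.002 0.102 0 0 0;0.6 0 -0.002 0.102 0 0 0;0.2 0 -0.002 0.102 0 0 0;0.2 0 -0.002 0.102 0 0 0;0.2 0 -0.002 0.102 0 0 0;0.2 0 -0.002 0.102 0 0 0;0.2 0 -0.002 0.102 0 0 0")

```text
time_s: 17.9
tool_pos: [0.4598, -0.0162, 0.0202]
tcp_rot: [0.642, 0.767, 0.0, 0.001]
contact_force: [-1.4, -0.3, 5.0]
finger_gap: 0.0365
gripper_force: 29.5
```

Emit:
apply_moves(commands="0.2 0 0 0 0 0 0;0.2 0 0 -0.03 0 0 0;0.2 0 0 -0.06 0 0 0;0.2 0 0 -0.09 0 0 0;0.2 0 0 -0.115 0 0 0;0.2 0 0 -0.115 0 0 0;0.2 0 0 -0.115 0 0 0")

```text
time_s: 18.6
tool_pos: [0.4588, -0.0164, 0.1342]
tcp_rot: [0.642, 0.767, -0.0, 0.001]
contact_force: [-0.5, -0.3, -1.3]
finger_gap: 0.0365
gripper_force: 30.4
```

Run:
```python
from h import *
go(.6229,-.2638,.13,10.2)
```

```text
move [-0.2725  0.1178  0.0049] [ 0.0009  0.0023 -0.0005] at [ 0.4588 -0.0164  0.1342] 10.2 turn 0.0 t 18.6 gap 0.03646230914831144 q7 0.18
```

Emit:
apply_moves(commands="0.2 -0.2725 0.118 0 0 0 0;0.2 -0.2725 0.118 0 0 0 0;0.2 -0.2725 0.118 0 0 0 0;0.2 -0.2725 0.118 0 0 0 0;0.2 -0.2725 0.118 0 0 0 0;0.2 -0.2725 0.118 0 0 0 0;0.2 -0.2725 0.118 0 0 0 0;0.2 -0.2725 0.118 0 0 0 0;0.2 -0.2725 0.118 0 0 0 0;0.2 -0.2725 0.118 0 0 0 0")

```text
time_s: 19.6
tool_pos: [0.6226, -0.2612, 0.1338]
tcp_rot: [0.64, 0.768, -0.0, -0.0]
contact_force: [0.3, -0.6, 0.1]
finger_gap: 0.0363
gripper_force: 30.5
```

Run:
```python
from h import *
go(.6229,-.2638,.0235,10.2)
```

```text
move [-2.600e-03 -1.000e-04  1.103e-01] [-0.0005 -0.0001  0.0026] at [ 0.6226 -0.2612  0.1338] 10.3 turn -0.1 t 19.6 gap 0.03626840641243082 q7 0.26
```

Emit:
apply_moves(commands="0.2 -0.002 0 0.045 0 0 0;0.2 -0.002 0 0.085 0 0 0;0.2 -0.002 0 0.102 0 0 0;0.2 -0.002 0 0.109 0 0 0;0.2 -0.002 0 0.11 0 0 0;0.85 -0.002 0 0.11 0 0 0;0.85 -0.002 0 0.11 0 0 0;0.85 -0.002 0 0.11 0 0 0;0.85 -0.002 0 0.06 0 0 0;0.85 -0.002 0 0.01 0 0 0")

```text
time_s: 20.6
tool_pos: [0.6222, -0.265, 0.1239]
tcp_rot: [0.641, 0.767, -0.0, -0.001]
contact_force: [2.0, -0.3, 1.0]
finger_gap: 0.0726
gripper_force: 0.0
```

Run:
```python
from h import *
go(.5127,-.442,.12,-30.8)
```

```text
move [-0.1548 -0.1391  0.0039] [-0.0028 -0.0009  0.7156] at [ 0.6222 -0.265   0.1239] 10.2 turn -41.0 t 20.6 gap 0.07257488501299476 q7 0.26
```

Emit:
apply_moves(commands="1 -0.155 -0.139 0 0 0 0.7156;1 -0.155 -0.139 0 0 0 0.7156;1 -0.155 -0.139 0 0 0 0.7156;1 -0.155 -0.139 0 0 0 0.7156;1 -0.155 -0.139 0 0 0 0.7156;1 -0.155 -0.139 0 0 0 0.7156;1 -0.155 -0.139 0 0 0 0.7156;1 -0.155 -0.139 0 0 0 0.7156")

```text
time_s: 21.4
tool_pos: [0.5159, -0.4397, 0.1243]
tcp_rot: [0.868, 0.497, 0.001, -0.0]
contact_force: [0.8, 1.0, -0.0]
finger_gap: 0.0856
gripper_force: 0.0
```

Run:
```python
from h import *
from cell import viewer
go(.5127,-.442,.018,-30.8)
f=viewer.grab_frame("wrist"); cv2.imwrite("pics/w5.png",f["color"])
```

```text
move [-0.0038 -0.0017  0.1063] [ 0.0007 -0.0014  0.0059] at [ 0.5159 -0.4397  0.1243] -30.5 turn -0.3 t 21.4 gap 0.08561350059683615 q7 -0.08
```

View pics/w5.png

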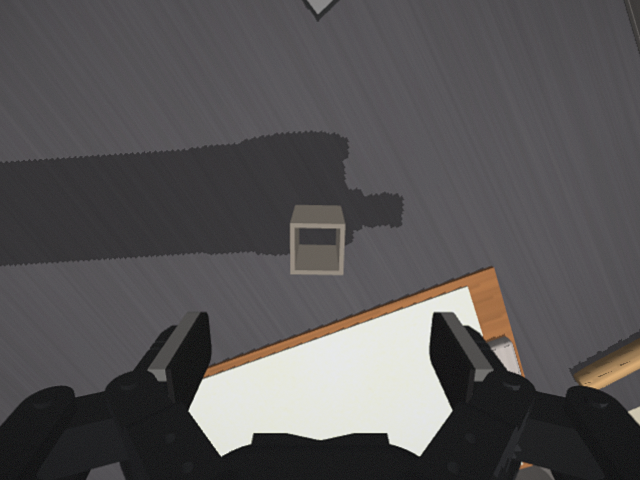

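The small square is centred at (318,248) and aligned with the fingers, so I'll descend, grip and lift.

Emit:
apply_moves(commands="1 -0.003 -0.001 0.04 0 0 0;1 -0.003 -0.001 0.08 0 0 0;1 -0.003 -0.001 0.102 0 0 0;1 -0.003 -0.001 0.105 0 0 0;0.6 -0.003 -0.001 0.105 0 0 0;0.2 -0.003 -0.001 0.105 0 0 0;0.2 -0.003 -0.001 0.105 0 0 0;0.2 -0.003 -0.001 0.105 0 0 0;0.2 -0.003 -0.001 0.105 0 0 0;0.2 -0.003 -0.001 0.105 0 0 0")

```text
time_s: 22.45
tool_pos: [0.5126, -0.445, 0.0209]
tcp_rot: [0.869, 0.494, 0.0, 0.001]
contact_force: [-0.8, 0.4, 5.6]
finger_gap: 0.0348
gripper_force: 30.4
```

Emit:
apply_moves(commands="0.2 0 0 0 0 0 0;0.2 0 0 -0.03 0 0 0;0.2 0 0 -0.06 0 0 0;0.2 0 0 -0.09 0 0 0;0.2 0 0 -0.12 0 0 0;0.2 0 0 -0.12 0 0 0;0.2 0 0 -0.12 0 0 0")

```text
time_s: 23.15
tool_pos: [0.5118, -0.4447, 0.1397]
tcp_rot: [0.87, 0.494, 0.0, 0.001]
contact_force: [-0.6, 0.4, -1.3]
finger_gap: 0.0349
gripper_force: 30.2
```

Run:
```python
from h import *
go(.6082,.1495,.14,-12.6)
```

```text
move [ 0.5597 -0.2215 -0.0011] [ 0.0015  0.001  -0.3177] at [ 0.5118 -0.4447  0.1397] -30.8 turn 18.2 t 23.15 gap 0.034918702278933296 q7 -0.07
```

Emit:
apply_moves(commands="0.2 0.56 -0.2215 0 0 0 -0.3177;0.2 0.56 -0.2215 0 0 0 -0.3177;0.2 0.56 -0.2215 0 0 0 -0.3177;0.2 0.56 -0.2215 0 0 0 -0.3177;0.2 0.56 -0.2215 0 0 0 -0.3177;0.2 0.56 -0.2215 0 0 0 -0.3177;0.2 0.56 -0.2215 0 0 0 -0.3177;0.2 0.56 -0.2215 0 0 0 -0.3177;0.2 0.56 -0.2215 0 0 0 -0.3177;0.2 0.56 -0.2215 0 0 0 -0.3177")

```text
time_s: 24.15
tool_pos: [0.5907, 0.0505, 0.1372]
tcp_rot: [0.781, 0.625, -0.001, -0.0]
contact_force: [0.5, -0.8, 0.0]
finger_gap: 0.0348
gripper_force: 30.2
```

Run:
```python
from h import *
go(.6082,.1495,.14,-12.6)
```

```text
move [ 0.1004 -0.0045 -0.0029] [-0.0021  0.0011 -0.0004] at [0.5907 0.0505 0.1372] -12.6 turn 0.0 t 24.15 gap 0.03479424045127913 q7 -0.59
```

Emit:
apply_moves(commands="0.2 0.1 -0.0045 0 0 0 0;0.2 0.1 -0.0045 0 0 0 0;0.2 0.1 -0.0045 0 0 0 0;0.2 0.1 -0.0045 0 0 0 0;0.2 0.1 -0.0045 0 0 0 0;0.2 0.1 -0.0045 0 0 0 0")

```text
time_s: 24.75
tool_pos: [0.6092, 0.145, 0.1379]
tcp_rot: [0.781, 0.624, -0.001, 0.0]
contact_force: [0.2, -0.2, -0.7]
finger_gap: 0.0347
gripper_force: 30.2
```

Run:
```python
from h import *
go(.6082,.1495,.024,-12.6)
```

```text
move [ 0.0043 -0.0018  0.1139] [-0.0008  0.0016 -0.0033] at [0.6092 0.145  0.1379] -12.8 turn 0.2 t 24.75 gap 0.03472604463504014 q7 -0.77
```

Emit:
apply_moves(commands="0.2 0.003 -0.001 0.045 0 0 0;0.2 0.003 -0.001 0.085 0 0 0;0.2 0.003 -0.001 0.104 0 0 0;0.2 0.003 -0.001 0.112 0 0 0;0.2 0.003 -0.001 0.1135 0 0 0;0.8 0.003 -0.001 0.1135 0 0 0;0.8 0.003 -0.001 0.1135 0 0 0;0.8 0.003 -0.001 0.1135 0 0 0;0.8 0.003 -0.001 0.06 0 0 0;0.8 0.003 -0.001 0.01 0 0 0")

```text
time_s: 25.75
tool_pos: [0.6078, 0.1506, 0.1258]
tcp_rot: [0.78, 0.625, -0.001, -0.001]
contact_force: [1.0, -0.5, 0.1]
finger_gap: 0.0684
gripper_force: 0.0
```

Emit:
apply_moves(commands="0.8 0 -0.05 -0.05 0 0 0;0.8 0 -0.1 -0.1 0 0 0;0.8 0 -0.15 -0.1 0 0 0;0.8 0 -0.17 -0.1 0 0 0;0.8 0 -0.17 -0.1 0 0 0;0.8 0 -0.17 -0.1 0 0 0")

```text
time_s: 26.35
tool_pos: [0.4428, 0.1882, 0.2269]
tcp_rot: [0.78, 0.626, 0.001, 0.004]
contact_force: [0.3, -0.3, 0.4]
finger_gap: 0.0686
gripper_force: 0.0
```

Run:
```python
from cell import viewer
import cv2, numpy as np
a=viewer.grab_frame("top")["color"][130:320,60:500]; b=viewer.grab_frame("scene")["color"][180:360,100:560]
a=cv2.resize(a,(700,302)); b=cv2.resize(b,(700,274)); cv2.imwrite("pics/end.png",np.vstack([a,b]))
```

```text
(no output)
```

View pics/end.png

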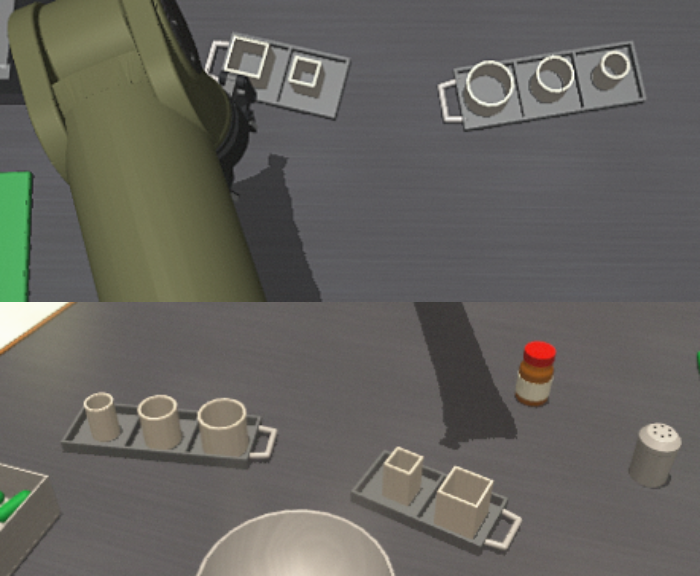

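All five cutters stand in their bays in the right order. The jar (535,375) and the shaker (655,455) are upright and unmoved.

```bash
python3 -c "
from cell import manip
print(manip.sign_off())"
```

```text
the job is handed in; nothing more can be done
None
```

The job is handed in at about 26 s: the final pictures show all five cutters upright in their trays, largest next to the handle and falling in size away from it, with the shaker and jar standing where they were. My first grasp of the large round slipped off its rim and nudged it a few mm; the second, lower grasp held.

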